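# Shut the airbrush case: pocket cover down, then the lid

## Task

Close up the airbrush case with your fingertips: first fold its upright plywood pocket cover down flat over the two jars, then swing the lid over from behind and push it fully shut, gently, without slamming it. Only push, grip and pick up nothing: the airbrush and jars in the case and the bottles, cup, tin and brush on the bench stay where they are.

Things in the scene. Friction and masses are not known exactly. Their poses are not given: they have to be found in the camera images.
- case: Open airbrush carrying case fixed on the bench: dark grey metal base with aluminium edges, 200 (its x) by 320 (its y) by 62 high, 4 thick walls. Origin under its centre, on the bench; z up. The lid is hinged on its +x long side; latches and carrying handle are on the -x long side; the covered jar pocket is the 96 wide end bay at its -y short end. It is turned 0.5 to 1.1 rad anticlockwise, so its lid side faces away to the robot's left and its pocket end away to the right.
- lid (a joint): Lid angle, rad: 0 = fully shut, on the base's rim; about 1.57 = standing straight up; stop at 1.82. Stiff friction hinge: stays at any angle, does not fall by itself; about 3 to 6 N at its free edge moves it. While the pocket cover stands up, it stops the lid at 1.1 to 1.45. Pressed against the rim it is rigid.
- lid_hinge (a point): Middle of the lid's hinge line, which runs along the case's y, 100 from the case's centre towards its +x and 62 above the bench.
- lid_edge (a point): Middle of the lid's free edge, on its outer face. The lid is a shallow shell 200 by 320 by 28 thick (dark grey metal, aluminium edges, grey lining); this point is 200 along the lid from the hinge line and 28 out from it. Shut, the point lies 100 towards -x from the case's centre and 90 above the bench; straight up, it stands about 262 above the bench.
- flap (a joint): Angle of the pocket cover, rad: 0 = folded down flat over the jars; about 1.57 = upright; stop at 1.8 (leaning outwards). Friction hinge: stays at any angle; 1 to 2 N at its free edge moves it. Folded down it rests on rigid ledges.
- flap_hinge (a point): Middle of the pocket cover's hinge line, which runs along the case's x just inside the -y end wall: 151 from the case's centre towards its -y, 55.5 above the bench.
- flap_edge (a point): Middle of the cover's free edge, on its outer face. The cover is a plain plywood board 180 along the hinge, 96 from hinge to free edge, 5 thick; the face towards the outside when upright is the top face when folded down, then 60.5 above the bench.
- airbrush: Loose steel airbrush, 148 long, lying on its side in the foam of the main bay, its top 46 above the bench. Origin under its middle.
- jar_a: Loose amber jar, 38 diameter, 42 high, standing in the pocket under the cover, nearer the case's -x side. Origin under its centre.
- jar_b: The same jar in clear glass, nearer the case's +x side of the pocket.
- paint_bottle: Loose bottle, 42 diameter, 115 high, on the bench beyond the pocket end, towards the latch side. Origin under its centre.
- retarder_bottle: Loose white bottle, 48 diameter, 140 high, on the bench behind the lid, towards the end away from the pocket. Origin under its centre.
- mixing_cup: Loose open steel cup, 56 diameter, 45 high, on the bench on the latch side of the case. Origin under its centre.
- tinter_bottle: Loose bottle, 42 diameter, 105 high, on the bench. Origin under its centre.
- lacquer_tin: Loose steel tin, 72 diameter, 100 high, on the bench. Origin under its centre.
- brush: Loose paint brush, 190 long, lying flat on the bench left of the case. Origin under it.

How it is judged:
By the outcome, as a careful person would: the job done as asked, in the order asked, and still so for the second after the job is handed in, with the robot touching nothing.
It also fails if it takes over 54 s, if anything falls off the work surface, if the arm or the gripper's body presses on something with over 40 N, if the wrist force passes 120 N, or if a joint passes its speed limit or range.

## Robot

A 7-joint arm with a two-finger parallel gripper is mounted at the origin on the work surface. World frame = base frame: x ahead of the robot, y to its left, z up, the work surface at z = 0. Lengths are in mm, angles in rad, forces in N, time in s.
With the tool pointing down it reaches from about 425 to 1025 mm from the base axis. Payload 9.4 kg.
Tool frame: the origin (TCP) lies between the finger pads; the fingertips stand bot.tips_ahead ahead of it and the grasp point (between the pads) lies 6 mm ahead of it (bot.tips_ahead is the distance from the TCP to the fingertips, in mm); x points along the fingers, y is the direction in which the jaws open and shut, and the axes are right-handed (so a half turn about x gives the same grasp; the last joint's range is limited). The gripper opens to 85 mm and grips with 20 to 120 N. Pads are 22 mm wide; open, the fingers measure 114 mm over their backs; the gripper's body (76 mm by 85 mm) begins 54 mm behind the grasp point. The pads swing forward as they close: fully open they stand 13 mm farther back than shut.
Start: joints at [1.126, 0.599, -0.003, 1.599, 0.002, 0.943, -0.08], TCP at [260.675, -676.515, 256.275] pointing down, gripper open.
Joint ranges: [-2.57, 2.57], [-0.35, 1.97], [-1.29, 1.29], [0.11, 2.56], [-1.05, 4.19], [0.11, 1.86], [-2.63, 2.63]. Speed limits (rad/s): [2.22, 2.22, 3.01, 3.01, 3.14, 3.14, 3.14].

## Interface

Orientations are given as a unit quaternion [w, x, y, z].
In Python, from bench import bot gives the robot as it stands.
- The arm moves only by the tool servo_tool, never from a script. Its argument "steps" is a list that holds one entry, the list of rows, each a list of 5 numbers: the closure, from 0 (fully open) to 1 (shut), then the shift along the tool's x, y, z scaled (see below), then the turn about the tool's x scaled (see below). A call has exactly 5 rows; each row shifts and turns the commanded pose from where the row before left it, along the tool's axes as they then stand; what a row does not reach is not made up. The controller multiplies each number of a shift by 150 mm and each number of a turn by 2 pi rad. A row lasts 1/10 s, in which the tool goes at most 50 mm and 8.59 degrees, less where a joint would pass 70% of its speed; a pose out of reach is approached as far as the arm can. A call with a number of a shift or a turn outside -1 to 1 is refused whole. A call with a gripper value outside its range is refused whole. The fingers move at their own pace and stop on an object; the grip force is fixed at half the most. Time passes only in rows, so rows that do not move let the fingers close, or fill a call up. It gives the time, the measured TCP pose, the force and the opening at its end, in the units of the state.
- bot.state(): the state, without advancing time (a new reading comes with each control period).
- bot.snapshot(name): name is "side" or "top"; returns a dict with "image" (384x512x3 uint8, blue, green, red), "range_z" (384x512 float32, mm along the optical axis (not along the pixel's ray), 0 where there is no reading), "fx", "fy", "cx", "cy" (pixels), "distortion" ([k1, k2, p1, p2, k3] as OpenCV has them; the pictures are not rectified), "position" and "rotation" of the camera in the world. Camera axes: x right, y down, z forward; pixel columns grow to the right and rows downward; lengths in mm; the calibration is good to about 2 mm. A picture is of the moment at which its call begins.
- bot.close_job(): hands the job in, once; it reports no verdict.
The state is a dict: "time": time; "q": joint angles; "joint_vel": joint speeds; "tau": joint torques, N m; "eef_pos": TCP position; "tool_rot": TCP orientation; "contact_force": force on the tool from outside, world axes, zero at the start; "ft_torque": the same for the moment, N m; "finger_gap": opening from 0.0 (shut) to 1.0 (fully open).
Only numpy, scipy, OpenCV 4.12 (cv2) and the standard library are available. Lean on these libraries where they do the work, as an engineer would, in place of code of your own. Each camera call takes 0.05 s, during which the arm holds its last target.

## Working session

There is one attempt and no reset: what is moved stays moved. The work goes in short steps, Python scripts to look and compute and a tool call to move; the robot and the scene stay as the last step left them, time stands still between calls to the robot, and variables do not carry over. Pictures are saved under pics/ and viewed, and the job is handed in when it is done.

Besides the shell and the picture viewer there is one more tool, called after ">>>" by a JSON object that holds its "method" and its "body", one argument or row to a line. servo_tool: Moves the arm, as the interface text tells. Shifts and turns lie within -1 to 1; 1 stands for 150 mm of shift or 2 pi rad of turn. Its arguments: {"type":"object","properties":{"steps":{"type":"array"}},"required":["steps"]}

```bash
ls; mkdir -p pics
python3 - <<'E'
from bench import bot
import cv2,numpy as np
print(bot.state(), bot.tips_ahead)
for n in("side","top"):
    s=bot.snapshot(n); cv2.imwrite(f"pics/{n}0.png",s["image"]); np.savez(f"{n}0.npz",**s)
    print({k:v for k,v in s.items() if k not in("image","range_z")})
E
```

```text
pics
{'time': 0.0, 'q': array([ 1.12628829,  0.60010664, -0.00256833,  1.60014686,  0.00181118,
        0.94288211, -0.07982398]), 'joint_vel': array([ 0.00179433,  0.00046795, -0.00162098, -0.00103968, -0.00180472,
        0.00215715, -0.0022764 ]), 'tau': array([-4.68237613e-04, -7.76442790e+01,  1.56515110e+00, -2.58003044e+01,
        1.24281211e-02,  8.95863748e-03,  4.50915081e-05]), 'eef_pos': array([ 260.53096039, -676.10257694,  255.42385026]), 'tool_rot': array([-0.12880486, -0.69503215, -0.12985407,  0.69532549]), 'contact_force': array([-0.71266728, -0.57413786, -0.08623717]), 'ft_torque': array([-0.00601163,  0.0253414 ,  0.02698182]), 'finger_gap': 1.00202596175447} 25.0
{'fx': 388.6077407636251, 'fy': 388.6077407636251, 'cx': 256.0694447940061, 'cy': 186.13288173445588, 'distortion': array([-0.02505598,  0.        ,  0.        ,  0.        ,  0.        ]), 'position': array([420.41454335, 512.7602549 , 986.718652  ]), 'rotation': array([ 0.0257234 , -0.07509906,  0.95923909, -0.27121728])}
{'fx': 398.95872158764246, 'fy': 398.95872158764246, 'cx': 247.3558393272466, 'cy': 185.0119736860344, 'distortion': array([0.00344986, 0.        , 0.        , 0.        , 0.        ]), 'position': array([ 297.1283478 ,   -8.79175211, 1101.42122789]), 'rotation': array([-0.06617187,  0.70634788, -0.70094349,  0.07329513])}
```

View pics/side0.png

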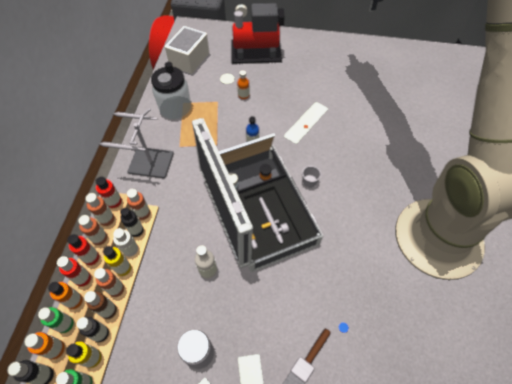

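View pics/top0.png

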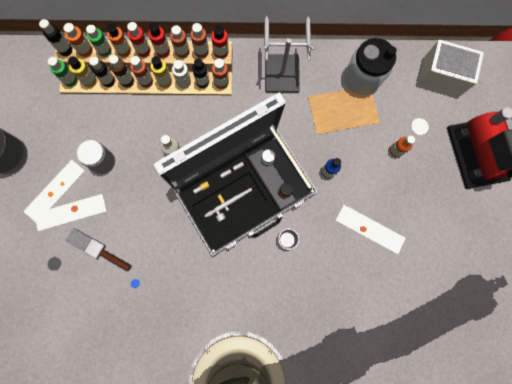

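The case is open around px (245,180) in the top view, with its lid behind it at (225,135) and the flap at (285,150). The blue bottle is at (333,166), the white bottle at (168,145) and the cup at (288,240). Next I'll measure them in 3D.

```bash
cat > h.py <<'E'
import numpy as np,cv2
from scipy.spatial.transform import Rotation as R
def rot(q): return R.from_quat([q[1],q[2],q[3],q[0]]).as_matrix()
def cloud(s):
    h,w=s["range_z"].shape; K=np.array([[s["fx"],0,s["cx"]],[0,s["fy"],s["cy"]],[0,0,1]],float)
    u,v=np.meshgrid(np.arange(w),np.arange(h)); p=np.stack([u,v],-1).reshape(-1,1,2).astype(np.float32)
    n=cv2.undistortPoints(p,K,np.asarray(s["distortion"])).reshape(h,w,2); z=s["range_z"]
    c=np.stack([n[...,0]*z,n[...,1]*z,z],-1)
    P=c@rot(s["rotation"]).T+s["position"]; P[z<=0]=np.nan
    return P
def project(s,X):
    K=np.array([[s["fx"],0,s["cx"]],[0,s["fy"],s["cy"]],[0,0,1]],float)
    Rm=rot(s["rotation"]).T; 
    return cv2.projectPoints(np.asarray(X,float).reshape(-1,1,3),cv2.Rodrigues(Rm)[0],-Rm@s["position"],K,np.asarray(s["distortion"]))[0].reshape(-1,2)
E
python3 - <<'E'
from h import *
for n,cr in(("top",(90,260,140,350)),("side",(110,280,180,340))):
    s=dict(np.load(n+"0.npz")); P=cloud(s); print(n,np.nanmedian(P[300:350,100:150 ],axis=(0,1)), np.nanmedian(P[200,400]))
    a,b,c,d=cr
    im=cv2.resize(s["image"][a:b,c:d],None,fx=3.5,fy=3.5,interpolation=cv2.INTER_CUBIC); cv2.imwrite(f"pics/{n}_z.png",im); print(im.shape)
E
```

```text
top [142.28989675 300.85189377  -1.03258507] 0.9646145912731754
(595, 735, 3)
side [781.35010183 360.30737761   3.44695495] 2.623132316268425
(595, 560, 3)
```

Run:
```python
from h import *
s=dict(np.load("top0.npz"));P=cloud(s)
# points by pixel
for nm,(u,v) in dict(bench=(330,290),floor_foam=(225,215),jar_b=(268,157),jar_a=(286,190),blue=(333,164),white=(167,143),cup=(288,240),lidtopL=(163,163),lidtopR=(280,100),lidmid=(222,131),cornerR=(312,190),cornerBL=(208,247),tin=(92,155)).items():
    print(nm,np.round(np.nanmedian(P[v-1:v+2,u-1:u+2].reshape(-1,3),0)))
```

```text
bench [ 233. -243.   -2.]
floor_foam [430.  41.  22.]
jar_b [588. -75.  44.]
jar_a [ 496. -123.   44.]
blue [ 555. -240.  108.]
white [596. 185. 137.]
cup [ 365. -131.    3.]
lidtopL [512. 166. 263.]
lidtopR [659. -88. 265.]
lidmid [587.  40. 261.]
cornerR [ 493. -192.   57.]
cornerBL [342.  82.  61.]
tin [574. 385.  98.]
```

View pics/top_z.png

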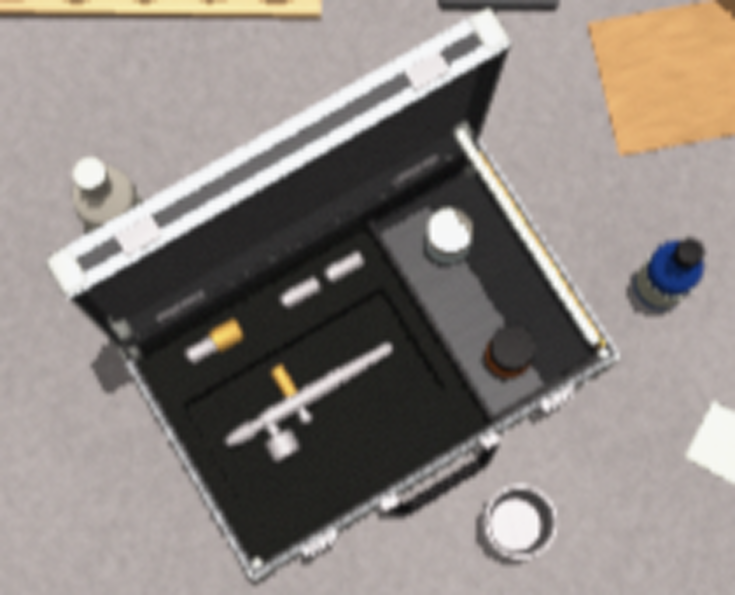

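View pics/side_z.png

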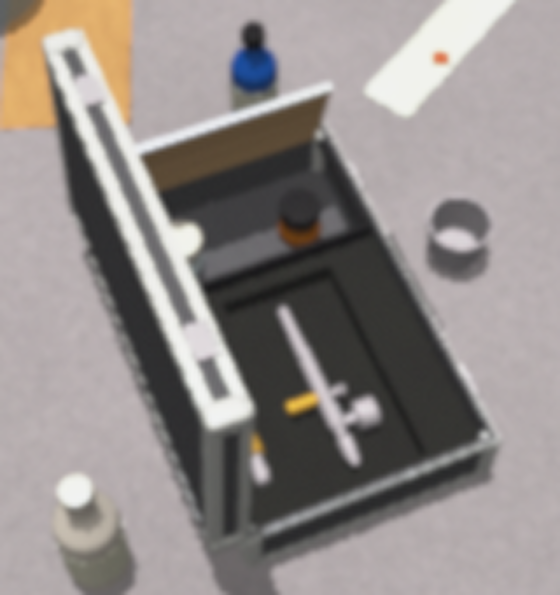

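```bash
cat > fit.py <<'E'
from h import *
from scipy.optimize import least_squares
def fit(pre,th=0.515,c=(504,-6)):
    pts=[cloud(dict(np.load(n+pre+".npz"))).reshape(-1,3) for n in("top","side")]
    for i,p in enumerate(pts):
        p=p[~np.isnan(p).any(1)]; pts[i]=p[np.hypot(p[:,0]-500,p[:,1])<420]
    def loc(p,x):
        d=p[:,:2]-x[:2]; cs,sn=np.cos(x[2]),np.sin(x[2]); return np.c_[d[:,0]*cs+d[:,1]*sn,-d[:,0]*sn+d[:,1]*cs,p[:,2]]
    return pts,loc
if __name__=="__main__":
    pts,loc=fit("0"); x=np.array([504,-6,.515])
    for n,p in zip(("top","side"),pts):
        x=np.array([504,-6,.515])
        for it in range(8):
            L=loc(p,x); rim=(L[:,2]>54)&(L[:,2]<70)
            A=p[rim&(abs(L[:,0]+98)<9)&(abs(L[:,1])<150)]
            B=p[rim&(abs(L[:,1]-158)<9)&(abs(L[:,0])<85)]
            C=p[rim&(abs(L[:,1]+158)<6)&(abs(L[:,0])<85)] if n=="top" else p[:0]
            f=lambda y:np.r_[loc(A,y)[:,0]+98,loc(B,y)[:,1]-158,loc(C,y)[:,1]+158]
            x=least_squares(f,x,loss="soft_l1",f_scale=2).x
        print(n,x,len(A),len(B),len(C),np.median(A[:,2]),np.median(B[:,2]))
        L=loc(p,x)
        T=L[(L[:,2]>255)]; print(" lid top x pct",np.percentile(T[:,0],[2,20,50,80,98]),"y",np.percentile(T[:,1],[1,99]),"z",np.percentile(T[:,2],[2,50,98]))
        F=L[(abs(L[:,0])<60)&(L[:,1]<-100)&(L[:,1]>-190)&(L[:,2]>75)&(L[:,2]<175)]
        for z in range(80,170,10):
            q=F[(abs(F[:,2]-z)<5)]; 
            if len(q)>2: print("  flap z",z,len(q),np.percentile(q[:,1],[5,50,95]).round(1),np.percentile(q[:,0],[0,100]).round())
E
python3 fit.py
python3 - <<'E'
from h import *
from bench import bot
print(rot(bot.state()["tool_rot"]).round(3))
E
```

```text
top [490.44322935 -12.81332383   0.55612788] 286 140 133 59.98993832691201 60.56514132817722
 lid top x pct [-351.99747487   95.7541473   105.54664563  115.07492237  121.25774556] y [-159.75869579  230.50409602] z [257.62688384 262.14635745 297.92045137]
  flap z 80 5 [-151.4 -151.  -150.2] [-37.  24.]
  flap z 140 6 [-133.1 -131.1 -129. ] [-34.  40.]
  flap z 150 104 [-132.2 -129.8 -127.3] [-60.  59.]
side [494.08972074  -8.88914135   0.55741762] 312 195 0 60.95770683893778 61.31703635155327
 lid top x pct [-353.17379238 -334.36712674  102.42550164  113.96969696  120.17678827] y [-156.92938237  242.3152791 ] z [258.05454552 264.61909588 319.34718444]
  flap z 80 50 [-148.4 -146.7 -144.6] [-59.  59.]
  flap z 90 56 [-145.1 -143.8 -141.9] [-60.  59.]
  flap z 100 57 [-143.2 -141.4 -139.3] [-58.  60.]
  flap z 110 52 [-140.7 -139.1 -137.3] [-57.  59.]
  flap z 120 56 [-137.9 -136.6 -134.2] [-59.  60.]
  flap z 130 61 [-135.5 -133.6 -131.6] [-59.  57.]
  flap z 140 57 [-132.9 -130.9 -129.3] [-57.  60.]
  flap z 150 102 [-133.4 -130.5 -127.7] [-59.  59.]
[[-0.001  0.36  -0.933]
 [ 0.001 -0.933 -0.36 ]
 [-1.    -0.001  0.   ]]
```

```bash
cat > model.py <<'E'
from h import *
C=np.array([492.,-11.,0.557])
def w(p,C=C):
    p=np.atleast_2d(np.asarray(p,float)); cs,sn=np.cos(C[2]),np.sin(C[2])
    return np.c_[C[0]+p[:,0]*cs-p[:,1]*sn,C[1]+p[:,0]*sn+p[:,1]*cs,p[:,2]]
def l(p):
    p=np.atleast_2d(np.asarray(p,float)); cs,sn=np.cos(C[2]),np.sin(C[2]); d=p[:,:2]-C[:2]
    return np.c_[d[:,0]*cs+d[:,1]*sn,-d[:,0]*sn+d[:,1]*cs,p[:,2]]
def lid(f,r,o,y): return [100-r*np.cos(f)+o*np.sin(f),y,62+r*np.sin(f)+o*np.cos(f)]
def flap(f,r,o,x): return [x,-151+r*np.cos(f)-o*np.sin(f),55.5+r*np.sin(f)+o*np.cos(f)]
def overlay(s,fl,lf,sc=3,win=None,C=C):
    im=s["image"].copy(); im=cv2.resize(im,None,fx=sc,fy=sc,interpolation=cv2.INTER_CUBIC)
    def poly(P,col):
        q=(project(s,w(P,C))+.5)*sc-.5; cv2.polylines(im,[np.round(q).astype(np.int32)],True,col,1)
    poly([[-100,-160,62],[100,-160,62],[100,160,62],[-100,160,62]],(0,255,0))
    for o in(0,28): poly([lid(lf,0,o,-160),lid(lf,200,o,-160),lid(lf,200,o,160),lid(lf,0,o,160)],(0,0,255) if o else (255,0,255))
    for o in (0,5): poly([flap(fl,0,o,-90),flap(fl,96,o,-90),flap(fl,96,o,90),flap(fl,0,o,90)],(255,255,0))
    return im
E
python3 - <<'E'
from model import *
for n,(a,b,c,d) in dict(top=(80,265,140,350),side=(100,280,170,340)).items():
    s=dict(np.load(n+"0.npz")); im=overlay(s,1.36,1.54)[a*3:b*3,c*3:d*3]; cv2.imwrite(f"pics/ov_{n}.png",im)
    P=cloud(s)
    L=l(P.reshape(-1,3)); m=(L[:,2]>20)&(L[:,2]<250)&(np.abs(L[:,0])<300)&(np.abs(L[:,1])<300)&((abs(L[:,0])>140)|(abs(L[:,1])>170)); 
    q=L[m]
    H,xe,ye=np.histogram2d(q[:,0],q[:,1],bins=[np.arange(-300,301,50)]*2)
    for i,j in zip(*np.where(H>15)):
        t=q[(q[:,0]>=xe[i])&(q[:,0]<xe[i+1])&(q[:,1]>=ye[j])&(q[:,1]<ye[j+1])]; print(n,xe[i],ye[j],len(t),t.mean(0).round(),t[:,2].max().round())
E
```

```text
top -200 -100 45 [-169.  -54.   36.] 46.0
top -200 -50 66 [-181.  -26.   38.] 48.0
top -150 -50 28 [-147.  -34.   39.] 48.0
top -100 -250 274 [ -72. -227.   74.] 117.0
top 150 50 43 [192.  94.  85.] 105.0
top 150 100 159 [191. 115. 105.] 141.0
top 200 -300 96 [ 248. -286.  116.] 183.0
top 200 50 22 [206.  95.  97.] 136.0
top 200 100 58 [206. 117. 122.] 142.0
top 250 -300 114 [ 259. -276.  139.] 183.0
top 250 -250 82 [ 273. -234.  161.] 184.0
top 250 -150 90 [ 298. -114.   63.] 103.0
top 250 250 489 [272. 278.  79.] 104.0
side -200 -100 62 [-169.  -54.   35.] 48.0
side -200 -50 98 [-177.  -24.   35.] 49.0
side -150 -50 33 [-144.  -24.   36.] 45.0
side -100 -250 218 [ -64. -225.   79.] 118.0
side -50 -250 50 [ -47. -231.   53.] 79.0
side 150 100 157 [192. 122.  85.] 142.0
side 200 100 317 [213. 122.  93.] 144.0
side 250 -300 198 [ 258. -278.  122.] 186.0
side 250 -250 91 [ 278. -233.  160.] 188.0
side 250 250 321 [280. 283. 100.] 105.0
```

View pics/ov_top.png

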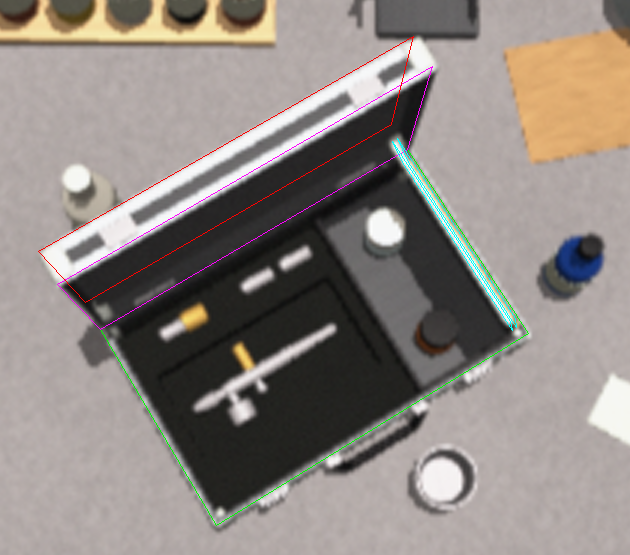

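View pics/ov_side.png

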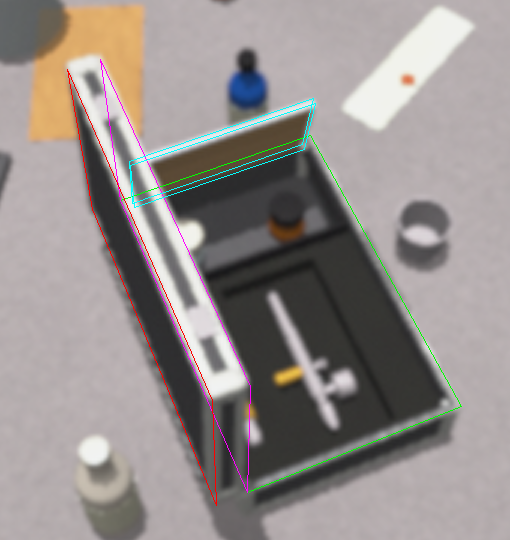

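>>> {"method": "servo_tool", "body": {
  "steps": [
    [[1,0,0,0,-0.015],[1,0,0,0,-0.015],[1,0,-0.133,-0.286,0],[1,0,-0.133,-0.286,0],[1,0,-0.133,-0.286,0]]
  ]
}}

```text
time: 0.6
eef_pos: [338.7, -556.3, 255.7]
tool_rot: [-0.194, -0.68, -0.194, 0.68]
contact_force: [1.5, -0.1, -0.5]
finger_gap: 0.149
```

```bash
cat > st.py <<'E'
from model import *
from bench import bot
s=bot.state(); Rm=rot(s["tool_rot"]); 
ax=np.stack([w([1,0,0])[0]-w([0,0,0])[0],w([0,1,0])[0]-w([0,0,0])[0],[0,0,1]])
print("t",round(s["time"],2),"local tcp",l(s["eef_pos"]).round(1)[0],"F local",(ax@s["contact_force"]).round(1),"gap",round(s["finger_gap"],2))
print("tool axes in case cols:\n",(ax@Rm).round(3),"q",s["q"].round(2))
E
python3 st.py
```

```text
t 0.6 local tcp [-418.4 -381.8  255.7] F local [ 1.2 -0.9 -0.5] gap 0.15
tool axes in case cols:
 [[ 0.    -0.002 -1.   ]
 [ 0.001 -1.     0.002]
 [-1.    -0.001 -0.   ]] q [ 0.98  0.51 -0.06  1.78  0.04  0.86 -0.12]
```

>>> {"method": "servo_tool", "body": {
  "steps": [
    [[1,0,-0.133,-0.286,0],[1,0,-0.133,-0.286,0],[1,0,-0.133,-0.286,0],[1,0,-0.133,-0.286,0],[1,0,-0.133,-0.286,0]]
  ]
}}

```text
time: 1.1
eef_pos: [468.5, -358.0, 256.1]
tool_rot: [-0.194, -0.68, -0.194, 0.68]
contact_force: [0.4, -0.6, 0.4]
finger_gap: 0.0
```

>>> {"method": "servo_tool", "body": {
  "steps": [
    [[1,0,-0.133,-0.286,0],[1,0,-0.133,-0.286,0],[1,0,-0.133,-0.286,0],[1,0,-0.133,-0.286,0],[1,0,-0.1,-0.24,0]]
  ]
}}

```text
time: 1.6
eef_pos: [595.1, -166.7, 256.1]
tool_rot: [-0.194, -0.68, -0.195, 0.68]
contact_force: [1.1, 0.1, -0.8]
finger_gap: -0.001
```

```bash
python3 st.py
```

```text
t 1.6 local tcp [   5.2 -186.7  256.1] F local [ 1.  -0.5 -0.8] gap -0.0
tool axes in case cols:
 [[ 0.     0.001 -1.   ]
 [ 0.001 -1.    -0.001]
 [-1.    -0.001 -0.   ]] q [ 0.25  0.47 -0.09  1.85  0.06  0.82 -0.89]
```

Run:
```python
from model import *
for f in [1.4,1.2,1.0,.8,.6,.4,.2,.1,0,-.03]:
    p=flap(f,74,5,5); print(f,"tcp y %.1f z %.1f"%(p[1]-14.5,p[2]+25))
```

```text
1.4 tcp y -157.8 z 154.3
1.2 tcp y -143.3 z 151.3
1.0 tcp y -129.7 z 145.5
0.8 tcp y -117.5 z 137.1
0.6 tcp y -107.2 z 126.4
0.4 tcp y -99.3 z 113.9
0.2 tcp y -94.0 z 100.1
0.1 tcp y -92.4 z 92.9
0 tcp y -91.5 z 85.5
-0.03 tcp y -91.4 z 83.3
```

>>> {"method": "servo_tool", "body": {
  "steps": [
    [[1,0.23,0,0,0],[1,0.23,0,0,0],[1,0.23,0,0,0],[1,0,-0.05,0,0],[1,0,-0.05,0,0]]
  ]
}}

```text
time: 2.1
eef_pos: [585.6, -156.4, 152.7]
tool_rot: [-0.194, -0.679, -0.194, 0.68]
contact_force: [-0.0, 0.9, 0.1]
finger_gap: -0.002
```

>>> {"method": "servo_tool", "body": {
  "steps": [
    [[1,0,-0.06,0,0],[1,0,-0.06,0,0],[1,0,-0.06,0,0],[1,0,-0.05,0,0],[1,0.02,-0.05,0,0]]
  ]
}}

```text
time: 2.6
eef_pos: [564.1, -120.8, 150.6]
tool_rot: [0.194, 0.68, 0.194, -0.679]
contact_force: [1.1, -0.9, 0.1]
finger_gap: 0.004
```

```bash
python3 st.py
```

```text
t 2.6 local tcp [   3.2 -131.3  150.6] F local [ 0.5 -1.4  0.1] gap 0.0
tool axes in case cols:
 [[ 0.001 -0.001 -1.   ]
 [-0.001 -1.     0.001]
 [-1.     0.001 -0.001]] q [ 0.16  0.56 -0.08  2.03  0.08  0.55 -0.98]
```

>>> {"method": "servo_tool", "body": {
  "steps": [
    [[1,0.04,-0.045,0,0],[1,0.045,-0.045,0,0],[1,0.05,-0.04,0,0],[1,0.05,-0.03,0,0],[1,0.05,-0.025,0,0]]
  ]
}}

```text
time: 3.1
eef_pos: [548.9, -97.2, 113.6]
tool_rot: [-0.194, -0.68, -0.194, 0.68]
contact_force: [0.2, 0.7, 0.3]
finger_gap: 0.004
```

```bash
python3 st.py
python3 - <<'E'
from bench import bot
import cv2,numpy as np
s=bot.snapshot("top"); np.savez("top1.npz",**s); cv2.imwrite("pics/top1.png",cv2.resize(s["image"][90:260,180:350],None,fx=3,fy=3))
s=bot.snapshot("side"); np.savez("side1.npz",**s); cv2.imwrite("pics/side1.png",cv2.resize(s["image"][90:280,180:350],None,fx=3,fy=3))
E
```

```text
t 3.1 local tcp [   2.7 -103.3  113.6] F local [0.5 0.4 0.3] gap 0.0
tool axes in case cols:
 [[-0.001 -0.001 -1.   ]
 [ 0.001 -1.     0.001]
 [-1.    -0.001  0.001]] q [ 0.12  0.6  -0.06  2.1   0.08  0.44 -1.03]
```

View pics/side1.png

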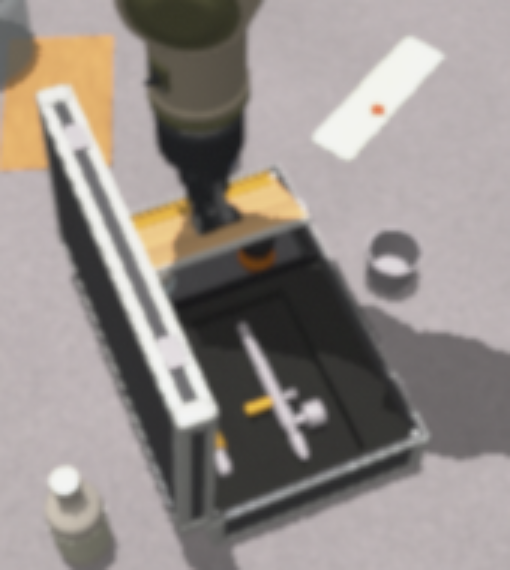

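View pics/top1.png

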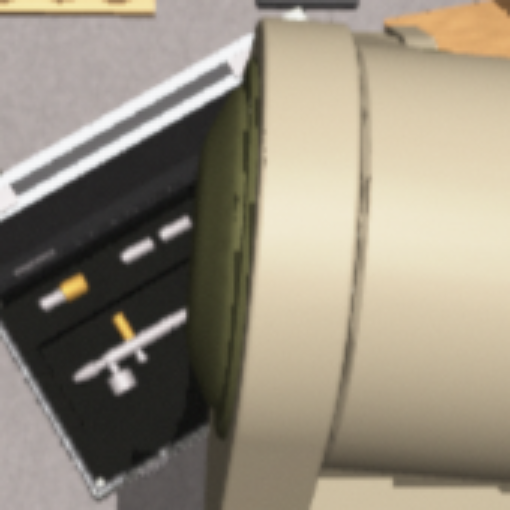

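The side view shows the flap folded to about 0.45 rad, with the fingertip on its top face at (215,215). I'll continue down gently.

>>> {"method": "servo_tool", "body": {
  "steps": [
    [[1,0.045,-0.02,0,0],[1,0.045,-0.02,0,0],[1,0.045,-0.02,0,0],[1,0.03,0,0,0],[1,0.02,0,0,0]]
  ]
}}

```text
time: 3.7
eef_pos: [544.3, -89.8, 86.2]
tool_rot: [-0.194, -0.68, -0.194, 0.68]
contact_force: [0.2, 0.2, 1.1]
finger_gap: 0.002
```

```bash
python3 st.py|head -1
```

```text
t 3.7 local tcp [  2.8 -94.5  86.2] F local [0.2 0.1 1.1] gap 0.0
```

Now press slowly until it reaches the rigid ledges.

>>> {"method": "servo_tool", "body": {
  "steps": [
    [[1,0.008,0,0,0],[1,0.008,0,0,0],[1,0.008,0,0,0],[1,0,0,0,0],[1,0,0,0,0]]
  ]
}}

```text
time: 4.2
eef_pos: [544.4, -89.9, 85.3]
tool_rot: [0.194, 0.68, 0.194, -0.68]
contact_force: [-7.2, 1.0, 28.3]
finger_gap: -0.001
```

```bash
python3 st.py|head -1
```

```text
t 4.2 local tcp [  2.8 -94.6  85.3] F local [-5.6  4.6 28.3] gap -0.0
```

Contact at tip z 60.3 with 28 N, which matches the 60.5 expected for folded flat. Now I'll lift straight up and check.

>>> {"method": "servo_tool", "body": {
  "steps": [
    [[1,-0.02,0,0,0],[1,-0.3,0,0,0],[1,-0.33,0,0,0],[1,-0.33,0,0,0],[1,-0.33,0,0,0]]
  ]
}}

```text
time: 4.7
eef_pos: [544.2, -90.2, 281.8]
tool_rot: [0.194, 0.68, 0.194, -0.68]
contact_force: [0.9, -0.1, -0.2]
finger_gap: -0.001
```

>>> {"method": "servo_tool", "body": {
  "steps": [
    [[1,-0.33,0,0,0],[1,0,-0.13,-0.28,0],[1,0,-0.13,-0.28,0],[1,0,-0.13,-0.28,0],[1,0,-0.13,-0.28,0]]
  ]
}}

```text
time: 5.2
eef_pos: [646.8, 66.1, 329.5]
tool_rot: [0.194, 0.68, 0.194, -0.68]
contact_force: [0.4, -0.3, 1.0]
finger_gap: -0.0
```

```bash
python3 st.py
python3 - <<'E'
from bench import bot
from model import *
for n in("top","side"):
    s=bot.snapshot(n); np.savez(n+"2.npz",**s); im=overlay(s,0,1.54); a,b,c,d=dict(top=(80,265,140,350),side=(100,280,170,340))[n]
    cv2.imwrite(f"pics/{n}2.png",im[a*3:b*3,c*3:d*3])
    L=l(cloud(s).reshape(-1,3)); F=L[(abs(L[:,0])<80)&(abs(L[:,1]+110)<35)&(L[:,2]<120)]
    print(n,len(F),np.percentile(F[:,2],[2,50,98]) if len(F) else 0)
E
```

```text
t 5.2 local tcp [172.2 -16.4 329.5] F local [ 0.2 -0.4  1. ] gap -0.0
tool axes in case cols:
 [[ 0.    -0.001 -1.   ]
 [-0.    -1.     0.001]
 [-1.     0.    -0.   ]] q [-0.11  0.44 -0.11  1.7   0.06  1.01 -1.26]
top 552 [55.05343452 59.19938929 63.16475869]
side 982 [57.56127906 61.06300326 64.8097504 ]
```

View pics/side2.png

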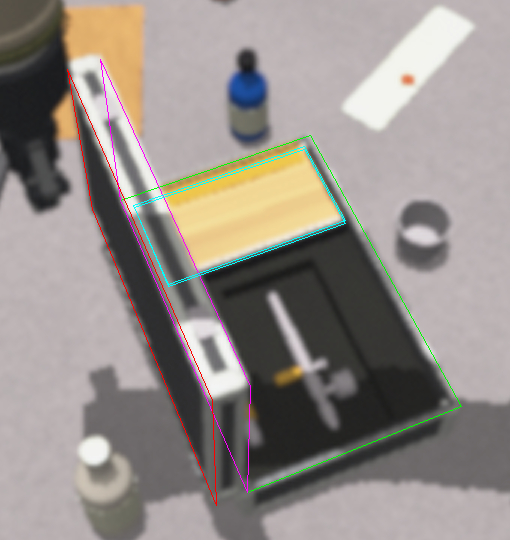

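View pics/top2.png

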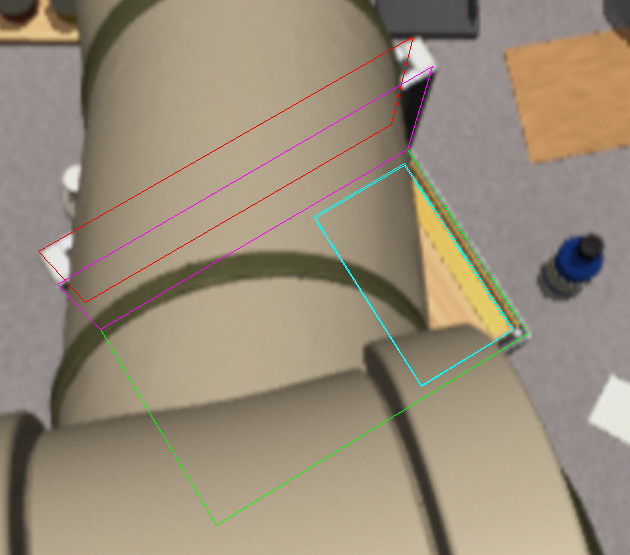

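Run:
```python
from model import *
for f in np.arange(1.6,-.01,-.1):
    p=lid(f,165,28,0); print(round(f,2),"tcp x %.1f z %.1f"%(p[0]+11,p[2]+25))
```

```text
1.6 tcp x 143.8 z 251.1
1.5 tcp x 127.3 z 253.6
1.4 tcp x 110.5 z 254.4
1.3 tcp x 93.8 z 253.5
1.2 tcp x 77.3 z 250.9
1.1 tcp x 61.1 z 246.7
1.0 tcp x 45.4 z 241.0
0.9 tcp x 30.4 z 233.7
0.8 tcp x 16.1 z 224.9
0.7 tcp x 2.8 z 214.7
0.6 tcp x -9.4 z 203.3
0.5 tcp x -20.4 z 190.7
0.4 tcp x -30.1 z 177.0
0.3 tcp x -38.4 z 162.5
0.2 tcp x -45.1 z 147.2
0.1 tcp x -50.4 z 131.3
-0.0 tcp x -54.0 z 115.0
```

Both views show the flap lying flat inside its outline and the lid still upright, with the fingers behind it. Now I'll lower them behind the lid.

>>> {"method": "servo_tool", "body": {
  "steps": [
    [[1,0.26,-0.05,0,0],[1,0.26,-0.05,0,0],[1,0,0,0.06,0],[1,0,0,0.06,0],[1,0,0,0.04,0]]
  ]
}}

```text
time: 5.8
eef_pos: [617.8, 63.5, 253.2]
tool_rot: [0.194, 0.681, 0.193, -0.679]
contact_force: [0.6, 0.7, 0.2]
finger_gap: -0.004
```

>>> {"method": "servo_tool", "body": {
  "steps": [
    [[1,0,0,0.05,0],[1,0,0,0.05,0],[1,0,0,0.05,0],[1,0,0,0.05,0],[1,0,0,0.05,0]]
  ]
}}

```text
time: 6.3
eef_pos: [586.0, 45.1, 251.8]
tool_rot: [0.194, 0.681, 0.194, -0.679]
contact_force: [3.0, 0.2, 2.5]
finger_gap: -0.002
```

```bash
python3 st.py
```

```text
t 6.3 local tcp [109.5  -2.1 251.8] F local [ 2.6 -1.4  2.5] gap -0.0
tool axes in case cols:
 [[ 0.002 -0.001 -1.   ]
 [-0.001 -1.     0.001]
 [-1.     0.001 -0.002]] q [-0.09  0.44 -0.12  1.92  0.07  0.78 -1.26]
```

>>> {"method": "servo_tool", "body": {
  "steps": [
    [[1,0.0,0,0.065,0],[1,0.005,0,0.065,0],[1,0.01,0,0.065,0],[1,0.015,0,0.065,0],[1,0.015,0,0.065,0]]
  ]
}}

```text
time: 6.8
eef_pos: [543.5, 19.0, 244.0]
tool_rot: [-0.194, -0.68, -0.194, 0.68]
contact_force: [3.0, 0.9, -0.8]
finger_gap: 0.0
```

```bash
python3 st.py|head -1
```

```text
t 6.8 local tcp [ 59.6  -1.8 244. ] F local [ 3.  -0.8 -0.8] gap 0.0
```

>>> {"method": "servo_tool", "body": {
  "steps": [
    [[1,0.025,0,0.08,0],[1,0.033,0,0.078,0],[1,0.04,0,0.076,0],[1,0.045,0,0.073,0],[1,0.05,0,0.07,0]]
  ]
}}

```text
time: 7.3
eef_pos: [495.5, -10.9, 214.9]
tool_rot: [-0.194, -0.68, -0.194, 0.68]
contact_force: [2.1, 0.9, 1.4]
finger_gap: 0.002
```

```bash
python3 st.py|head -1
```

```text
t 7.3 local tcp [  3.   -1.8 214.9] F local [ 2.2 -0.4  1.4] gap 0.0
```

>>> {"method": "servo_tool", "body": {
  "steps": [
    [[1,0.045,0,0.05,0],[1,0.048,0,0.047,0],[1,0.05,0,0.044,0],[1,0.053,0,0.04,0],[1,0.055,0,0.037,0]]
  ]
}}

```text
time: 7.8
eef_pos: [468.1, -28.0, 177.1]
tool_rot: [-0.194, -0.68, -0.194, 0.68]
contact_force: [-1.0, 0.1, 2.6]
finger_gap: 0.001
```

>>> {"method": "servo_tool", "body": {
  "steps": [
    [[1,0.05,0,0.03,0],[1,0.05,0,0.026,0],[1,0.05,0,0.024,0],[1,0.05,0,0.022,0],[1,0.04,0,0.015,0]]
  ]
}}

```text
time: 8.3
eef_pos: [453.6, -37.0, 141.1]
tool_rot: [-0.194, -0.68, -0.194, 0.68]
contact_force: [-0.1, 0.5, 1.8]
finger_gap: 0.003
```

```bash
python3 st.py|head -1;python3 - <<'E'
from bench import bot
from model import *
for n in("side",):
    s=bot.snapshot(n); np.savez(n+"3.npz",**s); im=overlay(s,0,0.18); a,b,c,d=dict(top=(80,265,140,350),side=(100,280,170,340))[n]
    cv2.imwrite(f"pics/{n}3.png",im[a*3:b*3,c*3:d*3])
E
```

```text
t 8.3 local tcp [-46.4  -1.8 141.1] F local [0.2 0.5 1.8] gap 0.0
```

View pics/side3.png

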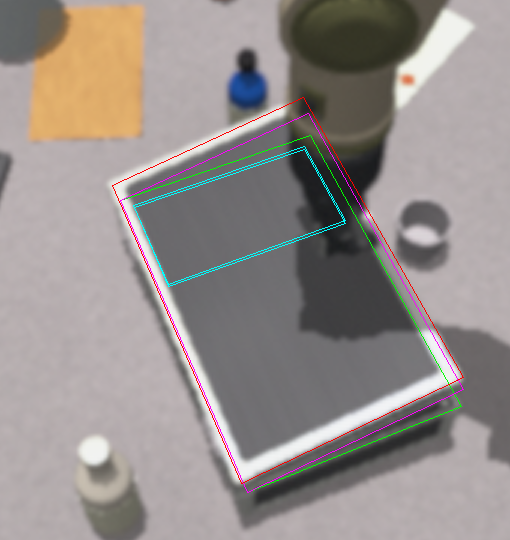

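The lid is at about 0.17 rad, with the fingertip on it near (335,235). I'll finish slowly.

>>> {"method": "servo_tool", "body": {
  "steps": [
    [[1,0.035,0,0.012,0],[1,0.033,0,0.01,0],[1,0.03,0,0.005,0],[1,0.025,0,0.005,0],[1,0.015,0,0,0]]
  ]
}}

```text
time: 8.85
eef_pos: [449.4, -39.6, 120.7]
tool_rot: [-0.194, -0.68, -0.194, 0.68]
contact_force: [-1.8, -0.8, 1.8]
finger_gap: 0.003
```

>>> {"method": "servo_tool", "body": {
  "steps": [
    [[1,0.01,0,0,0],[1,0.01,0,0,0],[1,0.007,0,0,0],[1,0.007,0,0,0],[1,0,0,0,0]]
  ]
}}

```text
time: 9.35
eef_pos: [449.9, -39.4, 115.9]
tool_rot: [0.194, 0.68, 0.194, -0.68]
contact_force: [-0.2, 0.4, -0.3]
finger_gap: 0.001
```

```bash
python3 st.py|head -1
```

```text
t 9.35 local tcp [-50.7  -1.9 115.9] F local [ 0.1  0.4 -0.3] gap 0.0
```

>>> {"method": "servo_tool", "body": {
  "steps": [
    [[1,0.005,0,0,0],[1,0.005,0,0,0],[1,0.005,0,0,0],[1,0.003,0,0,0],[1,0,0,0,0]]
  ]
}}

```text
time: 9.85
eef_pos: [449.9, -39.5, 114.8]
tool_rot: [0.194, 0.68, 0.194, -0.679]
contact_force: [-5.4, 0.0, 30.8]
finger_gap: -0.001
```

```bash
python3 st.py|head -1
```

```text
t 9.85 local tcp [-50.8  -1.9 114.8] F local [-4.6  2.9 30.8] gap -0.0
```

Rigid stop at tip z 89.8 with 31 N, against 90 expected. Now I'll retreat up and back.

>>> {"method": "servo_tool", "body": {
  "steps": [
    [[1,-0.02,0,0,0],[1,-0.1,0,0,0],[1,-0.3,0,0,0],[1,-0.33,0,0,0],[1,-0.33,0,0,0]]
  ]
}}

```text
time: 10.35
eef_pos: [449.4, -39.3, 277.1]
tool_rot: [-0.194, -0.68, -0.194, 0.68]
contact_force: [1.0, 0.9, -0.1]
finger_gap: 0.002
```

>>> {"method": "servo_tool", "body": {
  "steps": [
    [[1,0,0.28,0.15,0],[1,0,0.28,0.15,0],[1,0,0.28,0.15,0],[1,0,0.28,0.15,0],[1,0,0.28,0.15,0]]
  ]
}}

```text
time: 10.85
eef_pos: [465.0, -279.1, 275.5]
tool_rot: [0.194, 0.68, 0.194, -0.68]
contact_force: [0.7, 1.5, -0.1]
finger_gap: -0.002
```

>>> {"method": "servo_tool", "body": {
  "steps": [
    [[1,0,0.28,0.1,0],[1,0,0.28,0.1,0],[1,0,0.28,0.1,0],[1,0,0,0,0],[1,0,0,0,0]]
  ]
}}

```text
time: 11.35
eef_pos: [493.1, -408.8, 274.5]
tool_rot: [-0.193, -0.68, -0.194, 0.68]
contact_force: [0.4, 1.0, 1.2]
finger_gap: 0.002
```

```bash
python3 st.py|head -1;python3 - <<'E'
from bench import bot
from model import *
for n in("top","side",):
    s=bot.snapshot(n); np.savez(n+"4.npz",**s); im=overlay(s,0,0.); a,b,c,d=dict(top=(80,265,140,350),side=(100,280,170,340))[n]
    cv2.imwrite(f"pics/{n}4.png",im[a*3:b*3,c*3:d*3])
    L=l(cloud(s).reshape(-1,3))
    for x in(80,40,0,-40,-80):
        q=L[(abs(L[:,0]-x)<10)&(abs(L[:,1])<110)]; print(n,x,np.median(q[:,2]).round(1))
    s0=dict(np.load(n+"0.npz")); L0=l(cloud(s0).reshape(-1,3))
    for nm,cx,cy,r,z in(("paint",-68,-227,35,100),("ret",200,118,40,125),("cup",-170,-40,60,38),("tin",275,280,60,90)):
        f=lambda L:L[(np.hypot(L[:,0]-cx,L[:,1]-cy)<r)&(L[:,2]>z)&(L[:,2]<160)]
        print(n,nm,len(f(L0)),len(f(L)),f(L0).mean(0).round(1),f(L).mean(0).round(1) if len(f(L)) else "")
E
```

```text
t 11.35 local tcp [-209.4 -338.3  274.5] F local [0.9 0.6 1.2] gap 0.0
top 80 88.5
top 40 88.4
top 0 88.7
top -40 88.4
top -80 88.5
top paint 56 58 [ -69.9 -233.5  112.5] [ -69.8 -233.4  111.8]
top ret 78 80 [200.2 110.7 136.8] [199.9 110.7 136.5]
top cup 88 89 [-167.6  -33.8   42.9] [-168.9  -33.3   42.7]
top tin 541 535 [287.3 292.8  98.4] [287.3 293.2  98.4]
side 80 90.6
side 40 90.5
side 0 90.6
side -40 90.3
side -80 90.4
side paint 51 51 [ -63.8 -232.3  112. ] [ -63.9 -232.4  111.9]
side ret 90 89 [206.1 113.1 139. ] [206.1 113.  139.2]
side cup 94 91 [-167.2  -33.3   43. ] [-166.9  -32.6   43.6]
side tin 864 861 [292.1 296.6 100.5] [292.1 296.5 100.6]
```

View pics/side4.png

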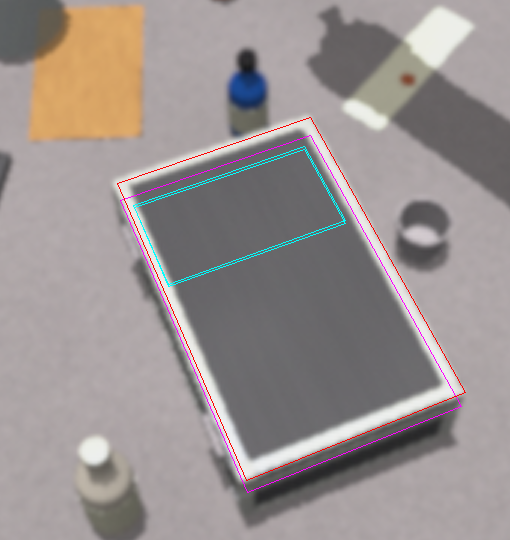

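```bash
python3 -c "
from bench import bot
print(bot.close_job())"
```

```text
the job is handed in; nothing more can be done
None
```

The case is closed: I folded the pocket cover flat over the jars first, then swung the lid over from behind and pushed it slowly shut. The job was handed in after about 11.4 s, with the arm clear of everything.

- **Pocket cover:** it stopped rigidly at a fingertip height of 60.3 mm (60.5 expected) with about 28 N. After I lifted off, both cameras showed it flat.
- **Lid:** it stopped rigidly at 89.8 mm (90 expected) with about 31 N. After I backed away, it was level along its whole width at 88.5 mm (top camera) and 90.5 mm (side camera). That 2 mm difference is within the calibration error.
- **Other objects:** the paint bottle, retarder bottle, cup and tin measured within about 1.3 mm of where they started. I did not re-measure the tinter bottle or the brush, but the arm went nowhere near them.
- **Inside the case:** the airbrush and jars can't be seen now that the lid is shut. The fingers never entered the case's bays, and nothing resisted while the cover or lid was closing.

No check failed.

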